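Seal a can on the bench can seamer

TASK

Seal the filled can that stands in the bench seamer: swing the lift lever round to its far stop so that the can rises against the chuck, then turn the crank clockwise (seen from above) through at least two full turns, keeping it going steadily through the heavy spot in each turn, without letting it roll back or spring ahead (take some three seconds or more over each turn). Then swing the lever all the way back so that the can comes down again, and leave the can standing upright on its plate, the crank at rest, and the other cans and the apples where they are.

Things in the scene. Friction and masses are not known exactly. Their poses are not given: they have to be found in the camera images.
- seamer: the can seamer, grey cast machine, fixed. Origin: on its vertical main axis (of crank, can, lever) at bench height; z up. Base 250 x 150 x 22 mm. Two 20 mm posts, 90 mm from the axis at -15 deg (far) and 165 deg (near) from its x axis, carry a bridge 46 mm wide, 215 long, top at 211 mm (nuts to 221); a collar 60 mm across is on the far post. All else but lever and crank is within 70 mm of the axis
- crank_axis (a point): point on the main axis, 270 mm above the bench, the height at which to hold the crank's grip
- crank_grip (a point): centre of the crank's upright wooden grip at that height: a round sleeve 27 mm thick, free to spin on its pin, from 238 to 302 mm above the bench, 90 mm from the axis. The steel crank arm below it (24 mm wide) has its top at 236 mm and ends 14 mm beyond the grip's centre; hub on the axis 36 mm wide, up to 251 mm
- crank (a joint): crank angle, grows clockwise seen from above, no limit; starts in -2.2..0.4. At q the grip lies from the axis towards (-cos q, sin q) in the seamer's frame. Turning takes 1 to 3 N at the grip; once a turn, within 22 deg of q = pi (far side), a sprung roll passes a cam: first it resists with up to 13 N and rolls back if let go, then drives the crank ahead with up to 7 N. Two turns are done at 10.2
- lift_lever (a joint): lift lever angle in rad: 0 = can down (against one stop), 0.96 = can clamped against the chuck (other stop); starts between 0 and 0.06. It grows anticlockwise seen from above. Friction takes about 3 N at the ball; it stays where it is left
- lever_ball (a point): centre of the black ball, 32 mm across, on the end of the lift lever, 175 mm from the axis and 52 mm above the bench. At lever angle a it lies at 0.96 + a rad, anticlockwise from the x axis of the seamer's frame. The lever's bar is round, 14 mm thick, level, at 52 mm, free from 50 mm off the axis outwards; nothing lies under or over its outer half
- lever_axis (a point): point on the main axis at the height of the lever ball, 52 mm above the bench
- can: the filled can in the seamer, round, 69 mm across and 76 mm tall, lid already laid on, 0.3 kg, loose. Origin: centre of its underside, z up its axis. It stands on the lift plate, 70 mm above the bench when down and 78 mm when clamped; a rim 4 mm high round the plate centres it
- done_can_a: a sealed can of the same make standing on the bench to the right; origin at centre of its underside; leave alone
- done_can_b: another such sealed can on the bench to the right; leave alone
- apple_a: a red apple, 72 mm across, 75 mm tall, loose on the bench to the left; origin at its underside; leave alone
- apple_b: another red apple, 68 mm across; leave alone
Mind the look-alikes: they are no part of the job. Leave any blue look-alike of the can alone.

How it is judged (in metres and radians):
On the way, in this order (a step that is already met when the one before it is completed fails the run):
1. the lift lever is at its far stop and the can is up against the chuck (value of joint lift_lever above 0.88 rad and z of can in the frame of seamer above 0.0765 m and angle between can's own z axis and vertical below 0.05 rad), for 0.2 s.
2. the crank is carried over the heavy spot of the first turn, moving on at over 0.4 rad/s while the can is clamped (value of joint crank between 2.74 and 3.24 rad and velocity of joint crank above 0.4 rad/s and value of joint lift_lever above 0.85 rad), for 0.04 s.
3. the crank is carried over the heavy spot of the second turn, moving on at over 0.4 rad/s while the can is clamped (value of joint crank between 9.02 and 9.52 rad and velocity of joint crank above 0.4 rad/s and value of joint lift_lever above 0.85 rad), for 0.04 s.
4. the crank has been turned two turns clockwise with the can still clamped (value of joint crank above 10.2 rad and value of joint lift_lever above 0.85 rad and z of can in the frame of seamer above 0.0765 m), for 0.05 s.
At the end, for the whole second after the job is handed in: The crank has been turned clockwise past 10.2 rad (two turns) and is at rest, the lift lever is back within 0.15 rad of its first stop, and the can stands upright and still on the lowered plate, within 6 mm of its centre (value of joint crank above 10.2 rad and velocity of joint crank between -0.1 and 0.1 rad/s and value of joint lift_lever below 0.15 rad and z of can in the frame of seamer between 0.0685 and 0.0718 m and horizontal distance between can and seamer below 0.006 m and angle between can's own z axis and vertical below 0.05 rad and linear speed of can below 0.02 m/s); the robot touches nothing.
It fails at once if the crank races or springs ahead (faster than 5 rad/s) (velocity of joint crank above 5 rad/s).
It fails at once if the crank rolls back in the middle of the job (faster than 1.5 rad/s backwards) (value of joint crank above 1.4 rad and velocity of joint crank below -1.5 rad/s).
It fails at once if the crank is turned while the can is not clamped (value of joint crank between 1.4 and 10.1 rad and value of joint lift_lever below 0.8 rad).
It fails at once if another can is moved by more than 20 mm (distance of any of done_can_a, done_can_b from where it was at the start of the episode above 0.02 m).
It fails at once if an apple is moved by more than 20 mm (distance of any of apple_a, apple_b from where it was at the start of the episode above 0.02 m).
It also fails if it takes over 72 s, if anything falls off the work surface, if the arm or the gripper's body presses on something with over 40 N, if the wrist force passes 120 N, or if a joint passes its speed limit or range.

ROBOT

A 6-joint arm with a two-finger parallel gripper is mounted at the origin on the work surface. World frame = base frame: x ahead of the robot, y to its left, z up, the work surface at z = 0. Lengths are in mm, angles in rad, forces in N, time in s.
With the tool pointing down it reaches from about 300 to 775 mm from the base axis. Payload 14.6 kg.
Tool frame: the origin (TCP) lies on the centre line of the jaws, within the pads' length; the fingertips stand 19 mm ahead of it and the grasp point (between the pads) is the TCP (bot.tip_reach is the distance from the TCP to the fingertips, in mm); z points along the fingers, y is the line along which they close (so a half turn about z gives the same grasp; the last joint's range is limited). The gripper opens to 85 mm and grips with 20 to 120 N. Pads are 22 mm wide; open, the fingers measure 114 mm over their backs; the gripper's body (76 mm by 85 mm) begins 54 mm behind the grasp point. The pads swing forward as they close: fully open they stand 13 mm farther back than shut.
Start: joints at [-1.376, 0.3, 1.521, -0, 1.321, -0.067], TCP at [142.344, -531.251, 250.281] pointing down, gripper open.
Joint ranges: [-3.03, 3.03], [-0.79, 2.21], [0.23, 2.52], [-1.04, 4.18], [0, 3.07], [-2.55, 2.55]. Speed limits (rad/s): [2.22, 2.22, 2.57, 3.14, 3.14, 3.14].

INTERFACE

Orientations are given as a unit quaternion [w, x, y, z].
In Python, from rig import bot gives the robot as it stands. Calls block until the motion is done:
- bot.move_to(position, orientation): joint-space move of the TCP to a pose.
- bot.servo_line(position, attitude=None, speed=150, until_force=None): straight line of the TCP; attitude=None keeps the orientation; speed is the mean speed in mm/s. With until_force (N) it stops when the force on the tool has changed by that much, and returns True; else False.
- bot.move_joints(angles): joint-space move.
- bot.move_gripper(opening, grip_force=None): finger opening in mm; grip_force is the grip in N (None keeps the last); returns when the fingers have stopped.
- bot.dwell(seconds).
- bot.ik(position, orientation): joint angles nearest the present ones, or None.
- bot.read_state(): the state.
- bot.read_camera(name): name is "side" or "top" or "wrist"; returns a dict with "image" (384x512x3 uint8, blue, green, red), "depth" (384x512 float32, mm along the optical axis (not along the pixel's ray), 0 where there is no reading), "fovy" (degrees; the focal length in pixels is half the picture's height over the tangent of half this angle, whatever the lens; pixels are square), "cx", "cy" (the principal point, pixels), "k1" (the pictures are not rectified: a ray, as slopes to the right and down, at radius r is drawn at 1 + k1 r^2 times it, then the intrinsics apply), "eye" and "attitude" of the camera in the world; the wrist camera has in their place "mount" (4x4, takes a point from camera to tool coordinates, whose origin is the TCP and whose axes are the flange's). Camera axes: x right, y down, z forward; pixel columns grow to the right and rows downward; lengths in mm; the calibration is good to about 2 mm. A picture is of the moment at which its call begins: read the wrist's pose just before it.
A pose or a line that the arm cannot do raises bot.MotionError and nothing moves.
- bot.finish_job(): hands the job in; it is judged then, once.
The state is a dict: "clock": time; "joint_positions": joint angles; "qvel": joint speeds; "effort": joint torques, N m; "ee_pos": TCP position; "tool_rot": TCP orientation; "ft_force": force on the tool from outside, world axes, zero at the start; "moment": the same for the moment, N m; "grip_width": finger opening in mm; "grip_force": force on a finger pad.
Only numpy, scipy, OpenCV 4.12 (cv2) and the standard library are available. Lean on these libraries where they do the work, as an engineer would, in place of code of your own. Each camera call takes 0.05 s, during which the arm holds its last target. There are 200 camera calls.

## Working session

There is one attempt and no reset: what is moved stays moved. The work goes in short steps, each a Python script; the robot and the scene stay as the last script left them, time stands still between calls to the robot, and variables do not carry over. Pictures are saved under pics/ and viewed, at most 10 in all, crops included, and the job is handed in when it is done.

```bash
ls; mkdir -p pics
cat > h.py <<'E'
import numpy as np, cv2
from rig import bot
from scipy.spatial.transform import Rotation as R
def rot(q): return R.from_quat([q[1],q[2],q[3],q[0]]).as_matrix()
def quat(m):
    x=R.from_matrix(m).as_quat(); return [x[3],x[0],x[1],x[2]]
def cloud(c,pose=None):
    im=c["image"];d=c["depth"].astype(float);h,w=d.shape
    f=h/2/np.tan(np.radians(c["fovy"])/2)
    v,u=np.mgrid[0:h,0:w]; K=np.array([[f,0,c["cx"]],[0,f,c["cy"]],[0,0,1.]])
    p=cv2.undistortPoints(np.stack([u.ravel(),v.ravel()],1).astype(np.float64)[:,None],K,np.array([c["k1"],0,0,0.]))[:,0].reshape(h,w,2)
    P=np.dstack([p[...,0]*d,p[...,1]*d,d])
    if "eye" in c: W=P@rot(c["attitude"]).T+np.array(c["eye"])
    else:
        M=np.array(c["mount"]); W=(P@M[:3,:3].T+M[:3,3])@rot(pose["tool_rot"]).T+np.array(pose["ee_pos"])
    W[d==0]=np.nan
    return W
E
python3 - <<'E'
from h import *
for n in("top","side"):
    c=bot.read_camera(n); cv2.imwrite(f"pics/{n}0.png",c["image"]); np.savez(f"{n}0.npz",W=cloud(c),im=c["image"]); print(n,c["eye"],c["attitude"],c["fovy"],c["k1"])
s=bot.read_state();print(s["clock"],s["ee_pos"],s["tool_rot"],s["ft_force"])
E
```

```text
pics
top [ 381.120321     -6.21891068 1326.22982845] [ 0.05816568 -0.70303986  0.70748081 -0.04269219] 49.91330811966405 -0.09602837990680563
side [  480.92613529 -1069.6606445    890.60394516] [-0.47824213  0.87742776 -0.03444419  0.01478487] 51.5713336539716 -0.11829195242262283
0.1 [ 142.32378196 -531.05618718  249.76881888] [-5.49057710e-04  9.91442108e-01  1.30545946e-01 -1.59726116e-05] [0.32486976 0.18026187 0.55037202]
```

View pics/top0.png

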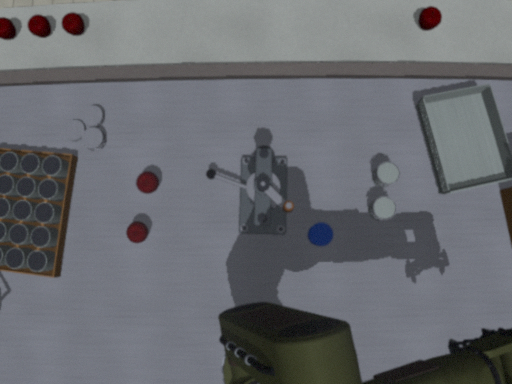

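View pics/side0.png

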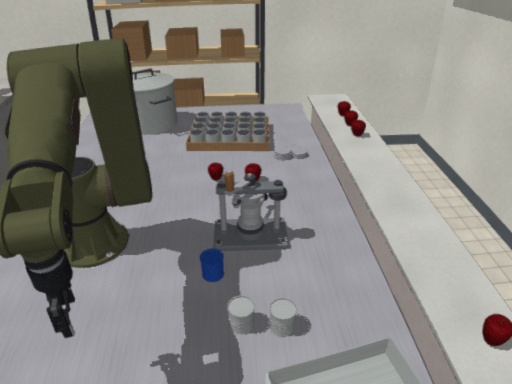

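The top picture shows the seamer axis near (263,183), the lever ball at (211,173), the grip at (288,207), the cans on the right near (387,172) and (383,208), the blue decoy at (320,234) and the apples at (148,182) and (137,232). Next I'll measure these from depth.

Run:
```python
from h import *
for n in("top","side"):
    z=np.load(f"{n}0.npz");W=z["W"];im=z["im"].astype(int);b,g,r=im[...,0],im[...,1],im[...,2]
    m0=(abs(W[...,0]-450)<350)&(abs(W[...,1])<300)
    def rep(t,m):
        m=m&m0
        print(n,t,m.sum(),np.nanmedian(W[m],0).round(1) if m.sum() else '',np.nanmin(W[m],0).round() if m.sum() else '',np.nanmax(W[m],0).round() if m.sum() else '')
    if n=="top":
        for t,(u,v) in dict(ball=(211,173),grip=(288,207),hub=(263,183),far=(264,150),near=(263,217)).items():
            print(t,W[v-2:v+3,u-2:u+3].reshape(-1,3)[::6].round(0).tolist(), im[v,u])
    Z=W[...,2]
    rep("grip",(Z>285)&(Z<320)&(abs(W[...,0]-450)<200)&(abs(W[...,1])<130))
    near=(abs(W[...,1]-10)<80)&(abs(W[...,0]-480)<170)
    br=near&(Z>204)&(Z<214)
    rep("bridge",br)
    P=W[br&m0][:,:2]; print(cv2.minAreaRect(P.astype(np.float32)))
    rep("base",near&(Z>16)&(Z<28))
    P=W[near&(Z>16)&(Z<28)][:,:2]; print(cv2.minAreaRect(P.astype(np.float32)))
    rep("dark ball",(im.sum(2)<110)&(Z>40)&(Z<75)&(W[...,1]>60)&(W[...,0]>350))
    rep("red",(r>90)&(g<40)&(Z>10)&(Z<100))
    rep("blue",(b>100)&(g<90)&(r<60))
```

```text
ball [[617.0, 164.0, 67.0], [613.0, 161.0, 71.0], [610.0, 158.0, 69.0], [606.0, 155.0, 71.0], [604.0, 152.0, 64.0]] [39 35 35]
grip [[485.0, -61.0, 305.0], [482.0, -63.0, 302.0], [480.0, -66.0, 301.0], [478.0, -68.0, 297.0], [475.0, -71.0, 295.0]] [118 111 114]
hub [[556.0, 2.0, 242.0], [551.0, -1.0, 251.0], [549.0, -4.0, 251.0], [546.0, -6.0, 255.0], [545.0, -9.0, 243.0]] [127 115 112]
far [[653.0, -2.0, 211.0], [648.0, -4.0, 222.0], [644.0, -7.0, 226.0], [643.0, -10.0, 218.0], [640.0, -13.0, 220.0]] [59 53 51]
near [[467.0, 2.0, 217.0], [464.0, -0.0, 224.0], [461.0, -3.0, 219.0], [458.0, -6.0, 223.0], [456.0, -8.0, 220.0]] [55 51 48]
top grip 87 [484.8 -66.2 299.8] [473. -79. 289.] [498. -56. 307.]
top bridge 757 [522.1  -3.1 210.7] [443. -29. 205.] [650.  21. 214.]
((546.6414794921875, -3.6859378814697266), (46.0159797668457, 207.94496154785156), 87.98664855957031)
top base 1414 [494.9  28.6  22.4] [425. -70.  16.] [650.  74.  28.]
((537.717041015625, 1.702606201171875), (142.85281372070312, 224.8673858642578), 89.37864685058594)
top dark ball 22 [610.3 158.7  66.9] [602. 152.  59.] [620. 167.  72.]
top red 0   
top blue 0   
side grip 60 [486.5 -75.6 296.3] [472. -82. 285.] [498. -62. 303.]
side bridge 284 [587.6 -19.4 208.9] [441. -33. 204.] [649.  19. 214.]
((545.5337524414062, -6.064594268798828), (51.91251754760742, 208.3863067626953), 88.84098052978516)
side base 942 [507.5 -30.9  20.5] [424. -70.  16.] [650.  72.  28.]
((536.9572143554688, 0.8634033203125), (141.7607879638672, 226.37057495117188), 89.58094787597656)
side dark ball 8 [615.3 151.9  56.1] [614. 144.  50.] [619. 156.  65.]
side red 0   
side blue 203 [ 418.  -210.8   34.2] [ 396. -217.    1.] [ 437. -146.   74.]
```

The axis is at about (551,-3), the seamer yaw about 13.5°, the ball at about (611,159) and the grip at about (486,-67), so q is about -0.53. I'll move above the machine for one closer look.

```bash
cat >> h.py <<'E'
def down(psi): # tool down, tool x at world yaw psi
    return quat(R.from_euler('z',psi).as_matrix()@np.diag([1.,-1,-1]))
E
python3 - <<'E'
from h import *
s=bot.read_state(); p=s["ee_pos"]
bot.servo_line([p[0],p[1],430],speed=300)
bot.move_to([520,60,440],down(np.radians(90)))
s=bot.read_state(); c=bot.read_camera("wrist"); W=cloud(c,s)
print(s["clock"],s["joint_positions"],s["ft_force"],np.array(c["mount"]).round(2))
cv2.imwrite("pics/w0.png",c["image"]); np.savez("w0.npz",W=W,im=c["image"])
E
```

```text
3.3417 [ 4.36994343e-02  1.74506151e-01  1.24551862e+00 -5.67354151e-05
  1.72165549e+00  4.48475390e-02] [-0.81041922 -0.01624149  0.28066419] [[  -0.     -0.96   -0.29   74.87]
 [   1.     -0.      0.     -1.87]
 [  -0.     -0.29    0.96 -123.53]
 [   0.      0.      0.      1.  ]]
```

View pics/w0.png

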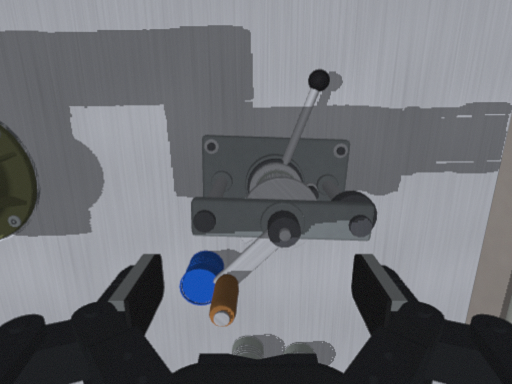

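The wrist view shows the ball at (319,80), the grip top at (222,320), the hub at (285,235) and the blue decoy at (203,280), clear of the grip's height. I'll fit the ball, the grip and the bridge.

Run:
```python
from h import *
from scipy.optimize import least_squares
z=np.load("w0.npz");W=z["W"];im=z["im"].astype(int);Z=W[...,2]
v,u=np.mgrid[0:384,0:512]
def near(a,b,r): return (np.hypot(u-a,v-b)<r)&np.isfinite(Z)
m=near(319,80,9)&(Z>45)&(im.sum(2)<120); P=W[m]
f=least_squares(lambda c:np.linalg.norm(P-c,axis=1)-16,P.mean(0)-[0,0,10],loss='soft_l1'); print("ball",m.sum(),f.x.round(1),abs(f.fun).mean())
m=near(225,300,35)&(Z>292)&(Z<312); P=W[m]; print("griptop",m.sum(),np.median(P,0),cv2.minEnclosingCircle(P[:,:2].astype(np.float32)))
m=near(225,300,40)&(Z>245)&(Z<295); P=W[m]
f=least_squares(lambda c:np.linalg.norm(P[:,:2]-c,axis=1)-13.5,np.array([486,-67.]),loss='soft_l1');print("grip cyl",m.sum(),f.x,abs(f.fun).mean())
m=near(285,235,25)&(Z>244)&(Z<258); print("hub",m.sum(),np.median(W[m],0),cv2.minEnclosingCircle(W[m][:,:2].astype(np.float32)))
for t,(a,b) in dict(near=(204,221),far=(360,226)).items():
    m=near(a,b,14)&(Z>216)&(Z<228); print(t,m.sum(),np.median(W[m],0).round(1))
for t,(a,b) in dict(bn=(211,147),bf=(341,151)).items():
    m=near(a,b,8)&(Z>15)&(Z<40); print(t,np.median(W[m],0).round(1))
```

```text
ball 246 [610.  160.4  51.7] 0.6349340116327886
griptop 536 [484.51311719 -63.04213817 298.58836213] ((483.6896057128906, -66.37480163574219), 13.087752342224121)
grip cyl 696 [483.65775115 -68.06183413] 0.327200357433949
hub 434 [547.34999618  -2.46890359 244.72491272] ((547.153564453125, -3.632941722869873), 17.276134490966797)
near 391 [4.579e+02 3.000e-01 2.208e+02]
far 386 [636.3  -6.  221. ]
bn [441.9  56.9  24.4]
bf [657.7  50.4  24.8]
```

```bash
cat >> h.py <<'E'
A=np.array([547.1,-2.9]); YAW=np.radians(13.0)
def ball(a,r=175):
    t=YAW+0.96+a; return [*(A+r*np.array([np.cos(t),np.sin(t)])),52.], down(t)
def lever(a0,a1,over=0.06,n=6):
    for a in np.linspace(a0,a1,n+1)[1:]:
        p,q=ball(a); 
        if bot.servo_line(p,q,speed=70,until_force=15): print("stopped early",a); break
    sg=np.sign(a1-a0); p,q=ball(a1+sg*over)
    print("stop hit",bot.servo_line(p,q,speed=25,until_force=10))
    s=bot.read_state(); d=np.array(s["ee_pos"])[:2]-A
    print("angle",np.arctan2(d[1],d[0])-YAW-.96,np.hypot(*d),s["ft_force"],s["clock"])
E
python3 - <<'E'
from h import *
p,q=ball(0.016)
bot.move_to([p[0],p[1],200],q)
bot.move_gripper(60)
bot.servo_line(p,speed=120,until_force=15)
s=bot.read_state(); print(s["ee_pos"],s["ft_force"],s["clock"])
bot.move_gripper(35,20)
print(bot.read_state()["grip_width"])
lever(0.016,0.93)
E
```

```text
[610.41574863 160.46304743  52.81808344] [ 1.02914659  0.05637923 -0.30819181] 6.2167
34.94199847447422
stop hit True
angle 0.9671373633748082 174.70516225131541 [ 4.813349    4.23582974 -1.35118183] 10.15
```

```bash
cat >> h.py <<'E'
PSI=np.radians(13)
def gp(q,z=270,r=90.8):
    t=np.pi-q+YAW; return np.array([*(A+r*np.array([np.cos(t),np.sin(t)])),z])
E
python3 - <<'E'
from h import *
bot.move_gripper(60)
p=bot.read_state()["ee_pos"]; bot.servo_line([p[0],p[1],200],speed=200)
s=bot.read_state(); c=bot.read_camera("wrist"); W=cloud(c,s); im=c["image"].astype(int)
m=(im.sum(2)<120)&(abs(W[...,2]-60)<12)&(np.abs(np.hypot(W[...,0]-A[0],W[...,1]-A[1])-175)<20)
d=np.nanmedian(W[m],0)[:2]-A if m.any() else [0,1]; print("ball",m.sum(),np.arctan2(d[1],d[0])-YAW-.96)
bot.servo_line([p[0],p[1],400],speed=300)
for ps in (PSI,PSI+np.pi):
    J=[bot.ik(gp(q),down(ps)) for q in np.linspace(-3.1,3.1,9)]
    print([None if j is None else np.round(j,2).tolist() for j in J])
E
```

```text
ball 967 0.9458623020680088
[[-0.04, 0.48, 1.22, -0.0, 1.44, 1.31], [-0.14, 0.46, 1.26, -0.0, 1.42, 1.2], [-0.22, 0.34, 1.43, -0.0, 1.38, 1.12], [-0.23, 0.18, 1.62, -0.0, 1.34, 1.11], [-0.13, 0.08, 1.74, -0.0, 1.33, 1.21], [0.02, 0.11, 1.71, -0.0, 1.33, 1.36], [0.09, 0.24, 1.55, -0.0, 1.35, 1.44], [0.07, 0.39, 1.35, -0.0, 1.4, 1.41], [-0.02, 0.48, 1.23, -0.0, 1.43, 1.32]]
[[-0.04, 0.48, 1.22, -0.0, 1.44, -1.83], [-0.14, 0.46, 1.26, -0.0, 1.42, -1.94], [-0.22, 0.34, 1.43, -0.0, 1.38, -2.02], [-0.23, 0.18, 1.62, -0.0, 1.34, -2.03], [-0.13, 0.08, 1.74, -0.0, 1.33, -1.93], [0.02, 0.11, 1.71, -0.0, 1.33, -1.78], [0.09, 0.24, 1.55, -0.0, 1.35, -1.71], [0.07, 0.39, 1.35, -0.0, 1.4, -1.73], [-0.02, 0.48, 1.23, -0.0, 1.43, -1.82]]
```

Run:
```python
from h import *
q0=-0.572
bot.move_to(gp(q0,400),down(PSI)); bot.move_gripper(60)
bot.servo_line(gp(q0,270),speed=120,until_force=15)
s=bot.read_state(); print(s["ee_pos"],s["ft_force"])
bot.move_gripper(20,60)
s=bot.read_state(); print(s["grip_width"],s["grip_force"],s["ft_force"],s["clock"])
for q in np.linspace(q0,1.2,6)[1:]:
    c0=bot.read_state()["clock"]; bot.servo_line(gp(q),speed=110)
    s=bot.read_state(); e=np.array(s["ee_pos"])-gp(q)
    f=np.array(s["ft_force"])[:2]; t=np.pi-q+YAW; er=np.array([np.cos(t),np.sin(t)]);et=np.array([er[1],-er[0]])
    print(round(q,2),e.round(1),"Fr",round(f@er,1),"Ft",round(f@et,1),round(s["clock"]-c0,2),s["grip_width"])
```

```text
[483.98532319 -68.01904869 270.67338768] [ 0.30297923 -0.05889734 -0.20928635]
26.11960193021523 59.18664150231052 [-0.81865682 -0.42967382  5.59503085] 15.4583
-0.22 [0.3 0.4 0.5] Fr -2.5 Ft 1.4 0.44 25.577589974357647
0.14 [0.8 0.2 0.5] Fr -6.0 Ft 0.8 0.44 25.90634472242007
0.49 [ 1.2 -0.1  0.6] Fr -10.2 Ft 1.8 0.44 26.10439174709653
0.85 [ 1.4 -0.6  0.5] Fr -10.8 Ft 1.0 0.44 26.088161869160107
1.2 [ 1.4 -1.2  0.5] Fr -12.9 Ft 1.7 0.44 25.997562309317033
```

```bash
sed -i 's/^A=np.array.*; YAW/A=np.array([547.8,-3.4]); YAW/' h.py
python3 - <<'E'
from h import *
st=2*np.pi/18; out=[]
for k in range(1,28):
    q=1.2+st*k; bot.servo_line(gp(q,r=90.3),speed=110)
    s=bot.read_state(); e=np.array(s["ee_pos"])[:2]-gp(q,r=90.3)[:2]; d=np.array(s["ee_pos"])[:2]-A
    f=np.array(s["ft_force"]); out.append((round(q,2),e.round(1).tolist(),round(np.hypot(*d),1),f.round(0).tolist(),round(s["grip_width"],1)))
    if np.linalg.norm(f)>60 or not 20<s["grip_width"]<32: print("ABORT");break
for o in out: print(*o)
print(s["clock"])
E
```

```text
1.55 [0.9, -0.7] 89.4 [2.0, -4.0, 7.0] 26.1
1.9 [0.8, -1.1] 89.3 [0.0, -7.0, 8.0] 26.1
2.25 [0.6, -1.5] 89.2 [-2.0, -7.0, 8.0] 26.2
2.6 [0.2, -1.7] 89.3 [-6.0, -7.0, 10.0] 25.9
2.95 [-0.5, -1.1] 89.4 [-11.0, -2.0, 11.0] 26.1
3.29 [-0.5, -2.4] 89.7 [-11.0, -9.0, 10.0] 26.2
3.64 [-0.6, -0.7] 89.9 [-9.0, 2.0, 9.0] 25.7
3.99 [-0.4, -0.4] 90.2 [-6.0, 2.0, 9.0] 25.4
4.34 [-0.2, -0.4] 90.5 [-4.0, 3.0, 8.0] 25.9
4.69 [-0.2, -0.4] 90.7 [-1.0, -0.0, 7.0] 26.1
5.04 [0.0, -0.5] 90.8 [-2.0, -2.0, 6.0] 26.1
5.39 [-0.0, -0.6] 90.9 [-2.0, -4.0, 8.0] 26.0
5.74 [-0.2, -0.5] 90.8 [-6.0, -4.0, 10.0] 26.3
6.09 [-0.3, -0.1] 90.6 [-8.0, -3.0, 11.0] 25.9
6.44 [-0.1, 0.3] 90.4 [-9.0, 1.0, 11.0] 26.2
6.79 [0.3, 0.5] 90.1 [-4.0, 3.0, 10.0] 26.1
7.13 [0.8, 0.4] 89.9 [0.0, 2.0, 8.0] 25.9
7.48 [1.1, -0.1] 89.6 [1.0, -1.0, 6.0] 26.1
7.83 [1.2, -0.6] 89.4 [2.0, -4.0, 7.0] 26.2
8.18 [1.1, -1.1] 89.3 [-0.0, -7.0, 9.0] 26.0
8.53 [0.8, -1.5] 89.3 [-4.0, -9.0, 10.0] 26.0
8.88 [0.3, -1.7] 89.3 [-7.0, -8.0, 10.0] 25.9
9.23 [-0.4, -1.1] 89.5 [-14.0, -4.0, 12.0] 26.2
9.58 [-0.5, -2.6] 89.7 [-12.0, -18.0, 11.0] 25.8
9.93 [-0.5, -0.4] 90.0 [-11.0, 1.0, 12.0] 26.0
10.28 [-0.2, -0.2] 90.2 [-7.0, 3.0, 10.0] 25.7
10.62 [0.0, -0.2] 90.5 [-3.0, 3.0, 10.0] 26.0
29.375
```

Run:
```python
from h import *
bot.dwell(0.2); bot.move_gripper(60)
p=bot.read_state()["ee_pos"]; bot.servo_line([p[0],p[1],400],speed=250)
p,q=ball(0.955)
bot.move_to([p[0],p[1],300],q)
bot.servo_line(p,speed=150,until_force=15)
s=bot.read_state(); print(s["ee_pos"],p,s["ft_force"],s["clock"])
bot.move_gripper(35,20); print(bot.read_state()["grip_width"])
lever(0.955,0.05)
bot.move_gripper(60)
p=bot.read_state()["ee_pos"]; bot.servo_line([p[0],p[1],250],speed=200)
bot.move_to([520,60,440],down(np.radians(90)))
s=bot.read_state(); c=bot.read_camera("wrist"); W=cloud(c,s); cv2.imwrite("pics/w1.png",c["image"])
Z=W[...,2]; r=np.hypot(W[...,0]-A[0],W[...,1]-A[1])
m=(Z>290)&(Z<310)&(r<120); d=np.median(W[m],0)[:2]-A; print("grip",m.sum(),np.hypot(*d),"q",np.mod(np.pi+YAW-np.arctan2(d[1],d[0]),2*np.pi)+2*np.pi)
m=(c["image"].astype(int).sum(2)<120)&(abs(Z-60)<12)&(abs(r-175)<20); d=np.nanmedian(W[m],0)[:2]-A; print("ball",m.sum(),np.arctan2(d[1],d[0])-YAW-.96)
cv2.imwrite("pics/s1.png",cv2.resize(bot.read_camera("side")["image"][140:280,180:330],None,fx=4,fy=4)); print(s["clock"])
```

```text
[453.52439181 143.89821774  52.59926462] [np.float64(453.20290153983814), np.float64(143.82903573316796), 52.0] [ 0.16888821 -0.58365941 -0.27504565] 33.8083
35.17801962583889
stop hit False
angle -0.011240452569536097 174.95977363133974 [ 0.24098344 -1.53729542  0.25847401] 37.8917
grip 134 83.73766266562586 q 10.712659762536473
ball 313 0.012160212710762841
40.3333
```

View pics/s1.png

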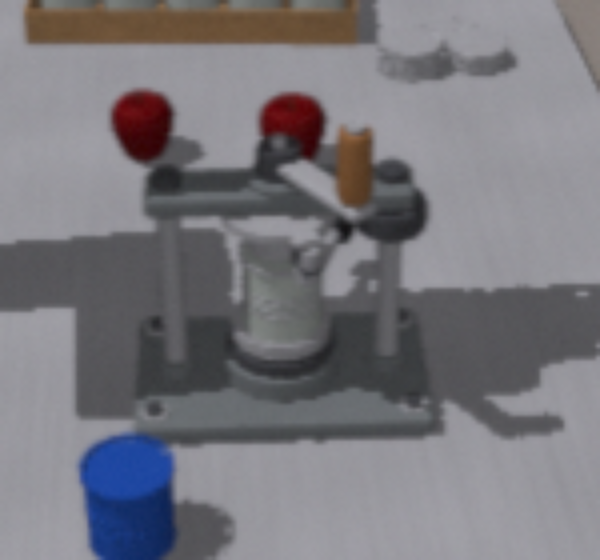

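View pics/w1.png

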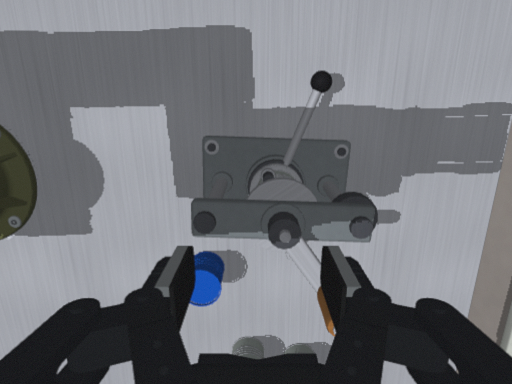

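The side crop shows the can upright on the lowered plate at about (285,300), and the grip at (355,165). The wrist view has the lever ball back at (321,82), with the lever at about 0.01 rad. The crank is at about 10.6 rad and the arm is clear.

```bash
python3 -c "
from rig import bot
bot.dwell(0.5); print(bot.finish_job())"
```

```text
the job is handed in; nothing more can be done
None
```

I sealed the can and handed the job in after about 41 s of the 72 s allowed. By camera, the crank is past two turns (about 10.6 rad), the lever is back at about 0.01 rad, and the can is upright on the lowered plate; no verdict came back.

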